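# Fold the carrying handle away and hold the tool box open

## Robot

A 6-joint arm with a two-finger parallel gripper is mounted at the origin on the work surface; the furniture and walls round the work are solid. World frame = base frame: x ahead of the robot, y to its left, z up, the work surface at z = 0. Lengths are in m, angles in degrees, forces in N, time in s.
With the tool pointing down it reaches from about 0.3 to 0.75 m from the base axis. Payload 8.5 kg.
Tool frame: the origin (TCP) lies on the centre line of the jaws, within the pads' length; the fingertips stand 11 mm ahead of it and the grasp point (between the pads) lies 8 mm behind it; z points along the fingers, y is the line along which they close (so a half turn about z gives the same grasp; the last joint's range is limited). The gripper opens to 85 mm and grips with 20 to 120 N. Pads are 22 mm wide; open, the fingers measure 114 mm over their backs; the gripper's body (76 mm by 85 mm) begins 54 mm behind the grasp point. The pads swing forward as they close: fully open they stand 13 mm farther back than shut.
Start: joints at [55.273, 21.807, 74.336, -0, 83.858, -12.336], TCP at [0.21, 0.509, 0.242] pointing down, gripper open.
Joint ranges: [-178.18, 178.18], [-50.72, 133.34], [12.68, 142.11], [-81.47, 261.47], [9.98, 163.14], [-165.26, 165.26]. Speed limits (degrees/s): [136.94, 136.94, 180, 180, 180, 180].

## Interface

Orientations are given as a 3x3 rotation matrix whose columns are the frame's x, y, z axes.
In Python, from rig import env, cam, probe_bus, close_job gives the robot as it stands (env), with the cameras (cam), the readings (probe_bus) and the job as plain functions.
- The arm moves only by the tool nudge_tcp, called as name(argument=value, ...) on one line, values as JSON. Schema: {"type":"object","properties":{"increments":{"type":"string"},"force":{"type":"number"},"only":{"type":"string"},"quiet":{"type":"boolean"},"lines":{"type":"string"}},"required":["increments"],"additionalProperties":false}. increments is a string of 1 to 10 rows, parted by semicolons, with the numbers parted by spaces; each row has 5 numbers: dx, dy, dz in shares of the most that a row can go, 1 being 50 mm, then a turn about the tool's z in parts of the range, where 1.0 means 120 degrees, then the finger opening in m; each row shifts and turns the commanded pose from where the row before left it, along the tool's axes as they then stand; what a row does not reach is not made up. A row lasts 1/10 s, in which the tool goes at most 0.05 m and 8.59 degrees, less where a joint would pass 70% of its speed; a pose out of reach is approached as far as the arm can. The fingers move at their own pace and stop on an object; force is the grip in N (left out, the last holds). Time passes only in rows, so rows that do not move let the fingers close. The tool returns the time, the measured TCP pose, the force, the opening and the grip force at its end. only (a regular expression) keeps the lines of the reply that match it, lines (a string "A,B") keeps lines A to B, and quiet returns only ok. No shift or turn number may pass 1 either way. Input that does not fit is refused with a message, and nothing moves.
- probe_bus.observe(): the state, without advancing time (a new reading comes with each control period).
- cam.get_image(name): name is "side" or "top"; returns a dict with "pixels" (480x640x3 uint8, red, green, blue), "K" (3x3 intrinsics, pixels), "extrinsics" (4x4, takes a point from world to camera coordinates). Camera axes: x right, y down, z forward; pixel columns grow to the right and rows downward; lengths in m; the calibration is good to about 2 mm. A picture is of the moment at which its call begins. There is no depth.
- close_job(): hands the job in; it is judged then, once.
The state is a dict: "time_s": time; "q": joint angles; "qvel": joint speeds; "joint_efforts": joint torques, N m; "position": TCP position; "tool_rot": TCP orientation; "ft_force": force on the tool from outside, world axes, zero at the start; "wrist_torque": the same for the moment, N m; "grip_width": finger opening in m; "gripper_force": force on a finger pad.
Only numpy, scipy, OpenCV 4.12 (cv2) and the standard library are available. Lean on these libraries where they do the work, as an engineer would, in place of code of your own. Each camera call takes 0.05 s, during which the arm holds its last target. There are 200 camera calls.

## Task

Get the grey carry box ready for someone to look inside: first swing its carrying handle, which stands up across the lid, over to the hinge side and down until it rests fully home in its catch behind the box. Then raise the lid (the steel bar on its front edge is there to take it by) and hold it open at 60 degrees from shut (give or take 6); it falls shut if let go, so finish with the gripper still holding it there, steady. Leave the other things on the table standing where they are.

Things in the scene. Friction and masses are not known exactly. Their poses are not given: they have to be found in the camera images.
- carry_box: grey sheet-steel carry box with a hinged lid, fixed to the table, 130 deep (its x) x 180 wide (its y), 100 mm high to the rim, 105 mm over the shut lid; a few small tools lie inside. Origin: centre of the underside. Its -x axis points to the front (lid bar), +x to the rear (lid hinge, handle catch), z up.
- lid (a joint): lid angle, rad: 0 shut, grows as the front edge rises, 1.047 = 60 degrees, stop at 1.75. Mass 0.3 to 0.6 kg, nearly frictionless hinge: it falls shut from anything below about 90 degrees.
- lid_hinge (a point): fixed point at the middle of the lid's hinge axis (which runs along the box's y axis), on the rear rim, 100 mm above the table. Axes as the box.
- lid_bar (a point): middle of the lid's grip bar: round steel, diameter 12, along the box's y axis, 108 mm long, 40 mm in front of the lid's edge on two 8 mm rods 50 mm left and right of the middle. Moves with the lid: shut, it lies 175 mm in front of the hinge axis and 6 mm above it (106 mm above the table). A gripper pointing down can pinch it across; it turns between the pads as the lid rises.
- swing_handle (a joint): carrying handle angle, rad: 0 upright across the lid, negative leaning to the front, positive leaning to the rear; 1.35 (the stop) = fully down in the catch behind the box. Stiff pivot (0.25 N m, about 2.5 N at the grip): stays where it is left, so it has to be brought all the way down.
- handle_pivot (a point): fixed point in the middle of the handle's pivot axis (along the box's y axis), 70 mm above the table over the box's origin. Axes as the box.
- handle_grip (a point): middle of the handle's black round grip, diameter 15, 100 mm long along the box's y axis, 112 mm from the pivot axis; its 8 mm arms pass 104 mm left and right of the middle. Upright: 182 mm above the table. In the catch: 95 mm above the table, 109 mm behind the box's middle, 37 mm clear of the rear wall; catch wires 5 mm thick under it 66 mm left and right of the middle.
- test_cup_1: small two-tone clay test cup, diameter 64, height 63 mm, beside the box; bystander. Origin: centre of the underside.
- wood_rib: flat wooden potter's rib, 59 x 96 x 8 mm, beside the box; bystander. Origin: centre of the underside.
- jar_cobalt: glass jar with white cap, diameter 56, height 89 mm; bystander. Origin: centre of the underside.
- jar_rutile: glass jar with red cap, diameter 64, height 79 mm; bystander. Origin: centre of the underside.
- jar_iron: glass jar with black cap, diameter 52, height 94 mm; bystander. Origin: centre of the underside.
- mug_1: white mug, 78 x 116 x 97 mm; bystander. Origin: centre of the underside.
- slip_brush: flat brush lying on the table, 39 x 188 x 19 mm; bystander. Origin: centre of the underside.

How it is judged (in metres and radians):
On the way, in this order (a step that is already met when the one before it is completed fails the run):
1. the carrying handle is fully down in its catch behind the box, the lid still shut (value of joint swing_handle above 1.26 rad and value of joint lid below 0.1 rad), for 0.2 s.
2. the lid is held open at 60 degrees (value of joint lid between 0.942 and 1.152 rad), for 0.3 s.
At the end, for the whole second after the job is handed in: The handle lies in its catch (joint above 1.26 rad, within 5 degrees of its stop); the lid stands at 60 degrees, give or take 6 (0.942 to 1.152 rad), turning slower than 0.1 rad/s, with the gripper's fingers bearing on it (over 0.3 N); the bystanders have not moved more than 30 mm (all of step 2 and value of joint swing_handle above 1.26 rad and velocity of joint lid between -0.1 and 0.1 rad/s and contact force between the fingers and lid above 0.3 N); the arm keeps its last pose, push and grip.
It fails at once if the lid is raised while the carrying handle still stands across it (value of joint lid above 0.2 rad and value of joint swing_handle below 1.1 rad).
It fails at once if a bystander is pushed away or knocked over (distance of any of test_cup_1, wood_rib, jar_cobalt, jar_rutile, jar_iron, mug_1, slip_brush from where it was at the start of the episode above 0.03 m or angle between any of test_cup_1, jar_cobalt, jar_rutile, jar_iron, mug_1's own z axis and vertical above 0.5 rad).
It also fails if it takes over 53 s, if anything falls off the work surface, if the arm or the gripper's body presses on something with over 40 N, if the wrist force passes 120 N, or if a joint passes its speed limit or range.

## Working session

There is one attempt and no reset: what is moved stays moved. The work goes in short steps, Python scripts to look and compute and a tool call to move; the robot and the scene stay as the last step left them, time stands still between calls to the robot, and variables do not carry over. Pictures are saved under pics/ and viewed, at most 10 in all, crops included, and the job is handed in when it is done.

```bash
ls; mkdir -p pics; cat > h.py <<'E'
from rig import env, cam, probe_bus, close_job
import numpy as np, cv2
def snap(n,f):
    d=cam.get_image(n); cv2.imwrite(f,d["pixels"][:,:,::-1]); return d
def P(d): return np.array(d["K"])@np.array(d["extrinsics"])[:3]
def tri(da,a,db,b):
    r=cv2.triangulatePoints(P(da),P(db),np.array(a,float).reshape(-1,2).T,np.array(b,float).reshape(-1,2).T)
    return (r[:3]/r[3]).T
def proj(d,X):
    p=P(d)@np.r_[X,1]; return p[:2]/p[2]
E
python3 - <<'E'
from h import *
for n in("side","top"):
    d=snap(n,f"pics/{n}1.png"); print(n,np.round(d["K"],1).tolist(),np.round(d["extrinsics"],3).tolist())
s=probe_bus.observe(); print(s["position"],np.round(s["tool_rot"],3),s["grip_width"])
E
```

```text
pics
rig.py
side [[621.7, 0.0, 308.0], [0.0, 621.7, 229.9], [0.0, 0.0, 1.0]] [[-0.837, -0.547, -0.015, 0.452], [-0.228, 0.373, -0.899, 0.255], [0.498, -0.749, -0.437, 1.396], [0.0, 0.0, 0.0, 1.0]]
top [[467.2, 0.0, 311.9], [0.0, 467.2, 237.8], [0.0, 0.0, 1.0]] [[0.007, -1.0, -0.014, 0.011], [-0.994, -0.005, -0.111, 0.554], [0.111, 0.015, -0.994, 1.054], [0.0, 0.0, 0.0, 1.0]]
[0.20937161 0.50833807 0.24177684] [[-0.925  0.381 -0.001]
 [ 0.381  0.925 -0.001]
 [ 0.    -0.001 -1.   ]] 0.08557613773176696
```

View pics/side1.png

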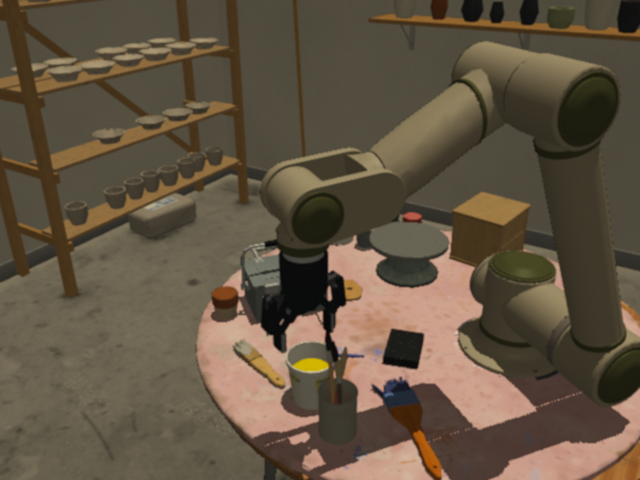

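View pics/top1.png

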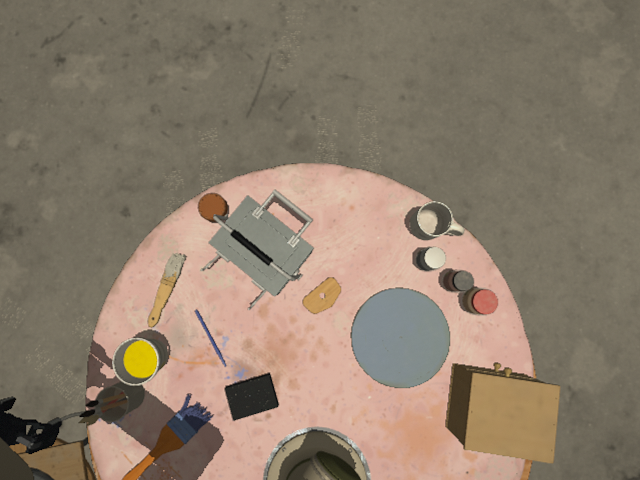

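Top view: the lid bar is at upper right (275,192)-(312,218), facing away from the robot. The catch wires are at lower left (205,268) and (252,306), and the handle grip is near (252,246). The arm hides the box in the side view, so I'll zoom the top image now and move the arm clear next.

Units first: shifts go in shares of 50 mm and turns go in shares of 120 degrees. So -0.05 m is -1, -0.04 m is -0.8, 8 degrees is 0.0667.

```bash
python3 - <<'E'
import cv2
i=cv2.imread("pics/top1.png")[175:325,185:345]; cv2.imwrite("pics/topc.png",cv2.resize(i,None,fx=4,fy=4,interpolation=cv2.INTER_CUBIC))
E
```

nudge_tcp(increments="0 0 -1 0 0.085;0 0 -0.8 0 0.085;1 0 0 0.0667 0.085;1 0 0 0.0667 0.085;0.8 0 0 0.0667 0.085;0 0 0 0.0667 0.085;0 0 0 0.0667 0.085;0 0 0 0.0667 0.085")

```text
time_s: 0.9
position: [0.0923, 0.5751, 0.3318]
tool_rot: [[-0.344, 0.939, -0.0], [0.939, 0.344, -0.001], [-0.001, -0.001, -1.0]]
ft_force: [-0.0, -0.8, 0.0]
grip_width: 0.0849
gripper_force: 0.0
```

```bash
python3 - <<'E'
from h import *
d=snap("side","pics/side2.png")
E
```

```text
(no output)
```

View pics/topc.png

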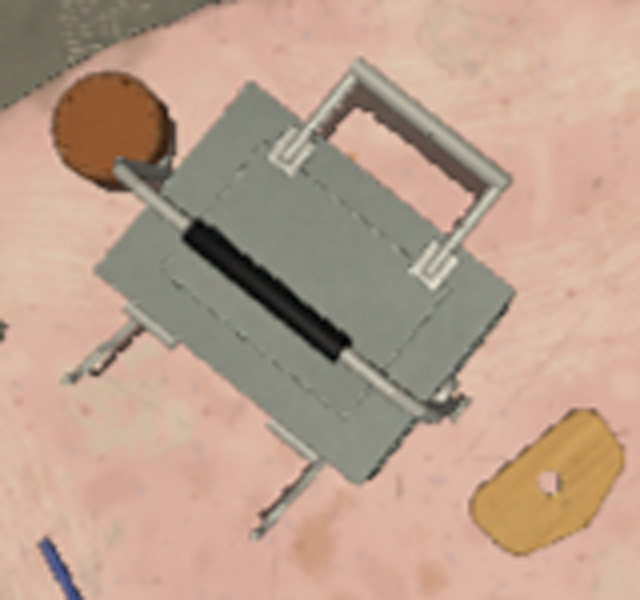

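View pics/side2.png

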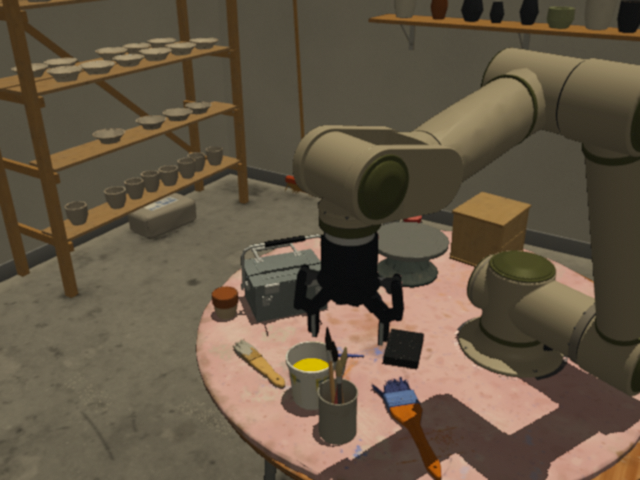

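Zoomed top crop: grip ends at (195,232) and (340,350), bar ends at (360,67) and (505,182), lid corners at (250,82), (95,270), (362,483) and (515,293). The side view now shows the grip at (265-305,240). I'll zoom in on that.

```bash
python3 - <<'E'
import cv2
i=cv2.imread("pics/side2.png")[215:325,210:340]; cv2.imwrite("pics/sidec.png",cv2.resize(i,None,fx=5,fy=5,interpolation=cv2.INTER_CUBIC))
E
```

```text
(no output)
```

View pics/sidec.png

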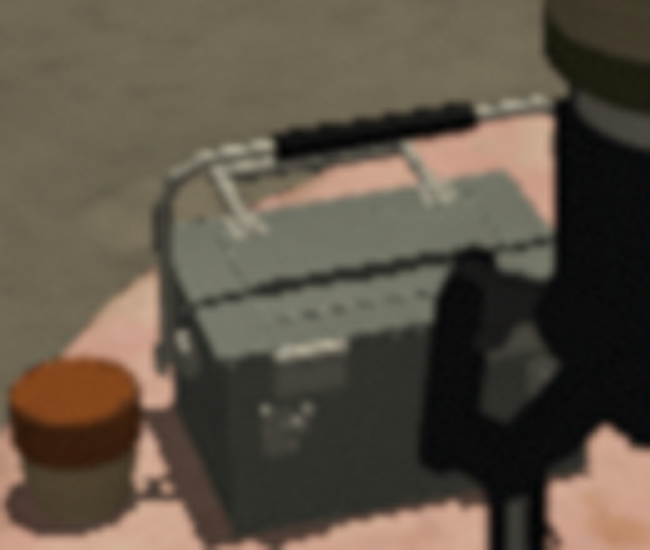

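Side crop: grip ends at (277,147) and (475,116), rear-left lid corner near (215,358), front-left corner near (175,230). The bar runs from (213,160) to (405,142), just behind the handle.

```bash
python3 - <<'E'
from h import *
from scipy.optimize import least_squares
t=cam.get_image("top"); s=cam.get_image("side")
T=lambda a:np.array(a,float)/4+[184.6,174.6]; S=lambda a:np.array(a,float)/5+[209.6,214.6]
tp=dict(gL=(193,230),gR=(341,350),FL=(250,82),RL=(95,270),RR=(362,483),FR=(515,293),bL=(360,67),bR=(505,182))
sp=dict(gL=(277,147),gR=(475,116),FL=(175,230),RL=(215,360),bL=(213,161),bR=(405,142))
for k in sp: print(k,tri(t,T(tp[k]),s,S(sp[k]))[0].round(4))
loc=dict(gL=(0,.05,.182),gR=(0,-.05,.182),FL=(-.065,.09,.105),RL=(.065,.09,.105),RR=(.065,-.09,.105),FR=(-.065,-.09,.105),bL=(-.11,.053,.106),bR=(-.11,-.053,.106))
# box yaw: x axis rear
def W(p,k,th=0):
    l=np.array(loc[k],float)
    if k in("gL","gR"): l[0]=.112*np.sin(p[3]); l[2]=.07+.112*np.cos(p[3])
    c,sn=np.cos(p[2]),np.sin(p[2]); return np.array([p[0]+c*l[0]-sn*l[1],p[1]+sn*l[0]+c*l[1],l[2]])
def f(p,rt=1):
    # in world the box +y end: test both labelings via sign
    return np.concatenate([proj(t,W(p,m[k]))-T(tp[k]) for k in tp]+[proj(s,W(p,m[k]))-S(sp[k]) for k in sp])
for sw in(0,1):
    m={k:(k if not sw else (k[:-1]+("R" if k[-1]=="L" else "L"))) for k in tp}
    r=least_squares(f,[.5,.12,np.radians(142),0]); print(sw,r.x,np.degrees(r.x[2]),r.cost); print(r.fun.reshape(-1,2).round(1).tolist())
E
```

```text
gL [0.5467 0.1708 0.1792]
gR [0.486  0.0948 0.1789]
FL [0.6327 0.1524 0.1023]
RL [0.5352 0.2389 0.1012]
bL [0.6464 0.0956 0.1111]
bR [0.5832 0.0155 0.1041]
0 [ 0.58858533  0.0758675  -0.72356823 -0.75195975] -41.457405633906504 16200.444347794955
[[6.2, -6.3], [4.8, -4.2], [-14.2, 17.7], [64.7, -72.9], [59.1, -72.2], [-19.3, 20.0], [-43.4, 47.9], [-43.6, 51.8], [-4.0, 7.3], [-3.2, 7.8], [0.2, 7.8], [-16.6, -41.7], [11.3, 28.0], [15.9, 25.4]]
1 [0.52880094 0.12388664 2.47162931 0.13941769] 141.61392823511227 18.693887794973726
[[-0.8, -0.0], [0.7, 1.2], [0.9, 1.4], [1.5, 0.5], [-1.1, -0.3], [-1.2, -0.1], [-0.6, -0.4], [0.9, 0.8], [-1.1, -0.5], [-0.3, -0.8], [-3.1, -1.4], [1.5, -2.0], [-0.6, 1.9], [0.4, -0.8]]
```

Scaled: 8.4 degrees is 0.07.

nudge_tcp(increments="0 0 0 0.07 0.085;0 0 0 0.07 0.085;0 0 0 0.07 0.085;0 0 0 0.07 0.085;0 0 0 0.07 0.085;0 0 0 0.07 0.085;0 0 0 0.0675 0.085")

```text
time_s: 1.75
position: [0.0928, 0.5749, 0.3322]
tool_rot: [[0.619, 0.786, -0.0], [0.786, -0.619, -0.0], [-0.0, 0.0, -1.0]]
ft_force: [-0.8, -0.3, 0.1]
grip_width: 0.0851
gripper_force: 0.0
```

nudge_tcp(increments="-0.128 0.934 0 0 0.085;-0.128 0.934 0 0 0.085;-0.128 0.934 0 0 0.085;-0.128 0.934 0 0 0.085;-0.128 0.934 0 0 0.085;-0.128 0.934 0 0 0.085;-0.128 0.934 0 0 0.085;-0.128 0.934 0 0 0.085;-0.128 0.934 0 0 0.085;-0.128 0.934 0 0 0.085")

```text
time_s: 2.75
position: [0.4217, 0.2347, 0.3324]
tool_rot: [[0.614, 0.789, 0.0], [0.789, -0.614, 0.0], [0.0, 0.0, -1.0]]
ft_force: [-0.4, 0.7, 0.8]
grip_width: 0.0849
gripper_force: 0.0
```

nudge_tcp(increments="-0.128 0.934 0 0 0.085;-0.128 0.934 0 0 0.085;-0.128 0.934 0 0 0.085;0 0 0 0 0.085;0 0 0 0 0.085")

```text
time_s: 3.25
position: [0.5193, 0.1341, 0.3318]
tool_rot: [[0.616, 0.787, -0.001], [0.787, -0.616, 0.0], [-0.001, -0.001, -1.0]]
ft_force: [-0.3, 0.5, 1.0]
grip_width: 0.0847
gripper_force: 0.0
```

```bash
cat >> h.py <<'E'
def to(X,yaw):
    o=probe_bus.observe(); R=np.array(o["tool_rot"]); d=R.T@(np.array(X)-o["position"]); y=np.degrees(np.arctan2(R[1,1],R[0,1]))
    print("tool delta",d.round(4),"turn",round(y-yaw,2),"ft",np.round(o["ft_force"],1))
E
python3 -c "
from h import *
to([.5163,.1328,.171],-38.4)"
```

```text
tool delta [-0.0028 -0.0014  0.1608] turn 0.34 ft [-0.3  0.5  1. ]
```

Scaled: 0.041 m is 0.82, 0.04 m is 0.8, 0.3 degrees is 0.0025.

nudge_tcp(increments="-0.056 -0.028 0.8 0.0025 0.085;0 0 0.8 0 0.085;0 0 0.8 0 0.085;0 0 0.82 0 0.085;0 0 0 0 0.01;0 0 0 0 0.01;0 0 0 0 0.01;0 0 0 0 0.01", force=30)

```text
time_s: 4.05
position: [0.5169, 0.1338, 0.1734]
tool_rot: [[0.621, 0.784, 0.004], [0.784, -0.621, 0.0], [0.002, 0.003, -1.0]]
ft_force: [-0.1, -0.5, 0.5]
grip_width: 0.0274
gripper_force: 0.0
```

```bash
python3 -c "
from h import *
to([.5163,.1328,.171],-38.4)
snap('side','pics/s3.png')"
```

```text
tool delta [-0.0012  0.0001  0.0024] turn 0.03 ft [-0.1 -0.5  0.5]
```

View pics/s3.png

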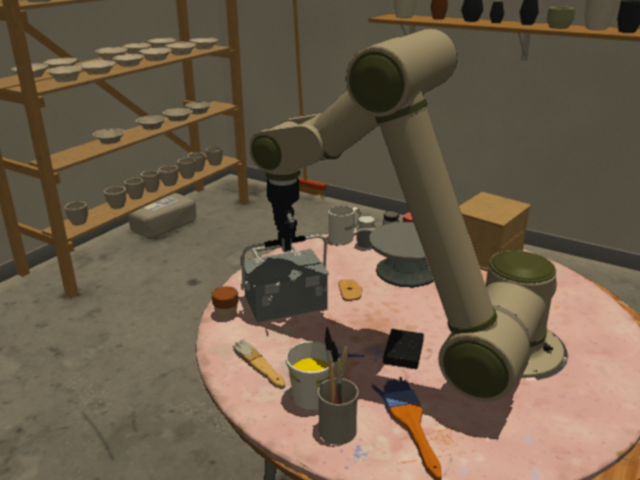

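The gripper at (285,235) straddles the grip and is still closing.

nudge_tcp(increments="0 0 0 0 0.01;0 0 0 0 0.01;0 0 0 0 0.01", force=30)

```text
time_s: 4.4
position: [0.5167, 0.1336, 0.1728]
tool_rot: [[0.621, 0.784, 0.003], [0.784, -0.621, 0.0], [0.002, 0.002, -1.0]]
ft_force: [-1.0, 0.8, 7.4]
grip_width: 0.014
gripper_force: 29.1
```

```bash
python3 -c "
import numpy as np
from h import *
o=probe_bus.observe();u=np.array([-.784,.621]);p=np.array(o['position']);r=(p[:2]-[.5288,.1239])@u
a0=np.arctan2(r,p[2]+.008-.07);print(r,p[2],'a0',a0,'R',np.hypot(r,p[2]+.008-.07))
A=np.linspace(a0,1.40,14);print(A.round(2));X=.112*np.sin(A);Z=.112*np.cos(A)
print(np.c_[-np.diff(X),-np.diff(Z)].round(4).tolist())"
```

```text
0.015507040458710531 0.1728164299804342 a0 0.13903168885270684 R 0.11189615479272091
[0.14 0.24 0.33 0.43 0.53 0.62 0.72 0.82 0.92 1.01 1.11 1.21 1.3  1.4 ]
[[-0.0107, 0.002], [-0.0104, 0.003], [-0.0101, 0.004], [-0.0096, 0.005], [-0.0091, 0.0059], [-0.0085, 0.0068], [-0.0078, 0.0076], [-0.007, 0.0083], [-0.0062, 0.0089], [-0.0053, 0.0095], [-0.0044, 0.0099], [-0.0034, 0.0103], [-0.0024, 0.0106]]
```

Scaled: -0.0107 m is -0.214, -0.0104 m is -0.208.

nudge_tcp(increments="0 -0.214 0.04 0 0.01;0 -0.208 0.06 0 0.01;0 -0.202 0.08 0 0.01;0 -0.192 0.1 0 0.01;0 -0.182 0.118 0 0.01;0 -0.17 0.136 0 0.01;0 0 0 0 0.01")

```text
time_s: 5.1
position: [0.469, 0.171, 0.1434]
tool_rot: [[0.621, 0.784, -0.003], [0.784, -0.621, 0.001], [-0.001, -0.003, -1.0]]
ft_force: [2.9, 3.4, -1.8]
grip_width: 0.014
gripper_force: 30.7
```

```bash
python3 -c "
from h import *
o=probe_bus.observe();u=np.array([-.784,.621]);p=np.array(o['position']);r=(p[:2]-[.5288,.1239])@u
print(np.arctan2(r,p[2]-.062),np.hypot(r,p[2]-.062))"
```

```text
0.7519981948547692 0.11142794952594058
```

Scaled: 0.0106 m is 0.212, 0.0103 m is 0.206.

nudge_tcp(increments="0 -0.156 0.152 0 0.01;0 -0.14 0.166 0 0.01;0 -0.124 0.178 0 0.01;0 -0.106 0.19 0 0.01;0 -0.088 0.198 0 0.01;0 -0.068 0.206 0 0.01;0 -0.048 0.212 0 0.01;0 0 0 0 0.01;0 0 0 0 0.01")

```text
time_s: 6.0
position: [0.4418, 0.1928, 0.0788]
tool_rot: [[0.622, 0.783, -0.001], [0.783, -0.622, 0.001], [0.0, -0.001, -1.0]]
ft_force: [5.0, 3.0, -3.4]
grip_width: 0.0144
gripper_force: 34.3
```

```bash
python3 -c "
from h import *
o=probe_bus.observe();u=np.array([-.784,.621]);p=np.array(o['position']);r=(p[:2]-[.5288,.1239])@u
print(np.arctan2(r,p[2]-.062),np.hypot(r,p[2]-.062))"
```

```text
1.4209847599079934 0.11224991181509267
```

Scaled: 0.003 m is 0.06.

nudge_tcp(increments="0 0 0.06 0 0.01;0 0 0.06 0 0.01;0 0 0 0 0.01;0 0 0 0 0.01")

```text
time_s: 6.4
position: [0.4423, 0.1932, 0.0765]
tool_rot: [[0.621, 0.784, 0.004], [0.784, -0.621, 0.002], [0.004, 0.002, -1.0]]
ft_force: [-8.4, 2.5, 41.2]
grip_width: 0.0137
gripper_force: 38.9
```

```bash
python3 -c "
from h import *
d=snap('side','pics/s4.png')
c=cv2.imread('pics/s4.png')[200:330,200:360]; cv2.imwrite('pics/s4c.png',cv2.resize(c,None,fx=4,fy=4,interpolation=cv2.INTER_CUBIC))"
```

```text
(no output)
```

View pics/s4c.png

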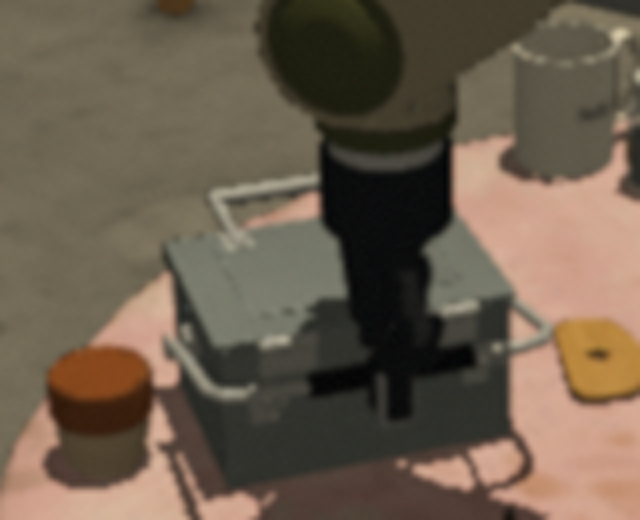

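The picture shows the handle lying behind the box, with the grip at (390,370) between the fingers. The wrist reads 41 N upward, so it is on its stop. I'll release it and rise.

nudge_tcp(increments="0 0 0 0 0.036;0 0 0 0 0.036;0 0 0 0 0.036;0 0 0 0 0.036")

```text
time_s: 6.85
position: [0.4414, 0.1923, 0.0729]
tool_rot: [[0.621, 0.783, -0.002], [0.783, -0.621, -0.0], [-0.001, -0.001, -1.0]]
ft_force: [0.2, -0.3, 0.2]
grip_width: 0.0362
gripper_force: 0.0
```

nudge_tcp(increments="0 0 -0.4 0 0.036;0 0 -0.8 0 0.036;0 0 -0.8 0 0.036;0 0 -0.8 0 0.036;0 0 0 0 0.036")

```text
time_s: 7.35
position: [0.4435, 0.1928, 0.2178]
tool_rot: [[0.621, 0.784, 0.008], [0.784, -0.621, 0.001], [0.006, 0.006, -1.0]]
ft_force: [0.7, -0.1, 0.3]
grip_width: 0.0365
gripper_force: 0.0
```

```bash
python3 -c "
from h import *
d=snap('side','pics/s5.png')
c=cv2.imread('pics/s5.png')[200:330,200:360]; cv2.imwrite('pics/s5c.png',cv2.resize(c,None,fx=4,fy=4,interpolation=cv2.INTER_CUBIC))
u=np.array([-.784,.621]);v=np.array([-.621,-.784])
for a in(1.2,1.35):
  for y in(.05,-.05):
    q=np.array([.5288,.1239])+u*.112*np.sin(a)+v*y; print(a,((proj(d,[*q,.07+.112*np.cos(a)])-[199.6,199.6])*4).round(0))
to([.6148,.0556,.2],-38.4)"
```

```text
1.2 [469. 322.]
1.2 [303. 353.]
1.35 [472. 350.]
1.35 [306. 381.]
tool delta [-0.0003  0.2201  0.0157] turn -0.01 ft [ 1.3  0.4 -1.1]
```

View pics/s5c.png

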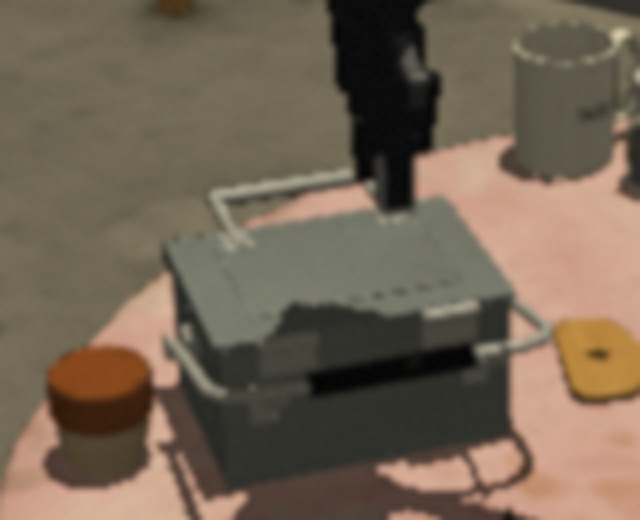

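The handle grip spans (310,383)-(473,355), matching my projection for 1.35 rad, so it is home. Next is the bar.

Scaled: 0.044 m is 0.88, 0.015 m is 0.3.

nudge_tcp(increments="0 0.88 0 0 0.036;0 0.88 0 0 0.036;0 0.88 0 0 0.036;0 0.88 0 0 0.036;0 0.88 0.3 0 0.036;0 0 0 0 0.036;0 0 0 0 0.036")

```text
time_s: 8.1
position: [0.6138, 0.0553, 0.1959]
tool_rot: [[0.622, 0.783, -0.005], [0.783, -0.622, 0.001], [-0.002, -0.004, -1.0]]
ft_force: [-0.1, 0.8, -0.6]
grip_width: 0.0361
gripper_force: 0.0
```

```bash
python3 -c "
from h import *
to([.6148,.0556,.098],-38.4)
snap('top','pics/t6.png')
c=cv2.imread('pics/t6.png')[170:290,210:370]; cv2.imwrite('pics/t6c.png',cv2.resize(c,None,fx=4,fy=4,interpolation=cv2.INTER_CUBIC))"
```

```text
tool delta [0.0011 0.001  0.0979] turn -0.09 ft [-0.1  0.8 -0.6]
```

Scaled: 0.03 m is 0.6, 0.02 m is 0.4.

nudge_tcp(increments="0.02 0.02 0.6 0 0.036;0 0 0.6 0 0.036;0 0 0.4 0 0.036;0 0 0.36 0 0.036;0 0 0 0 0.036")

```text
time_s: 8.65
position: [0.6137, 0.0571, 0.0986]
tool_rot: [[0.62, 0.784, -0.005], [0.784, -0.62, 0.001], [-0.003, -0.004, -1.0]]
ft_force: [0.3, 0.5, -0.1]
grip_width: 0.0363
gripper_force: 0.0
```

nudge_tcp(increments="0 0 0 0 0.0;0 0 0 0 0.0;0 0 0 0 0.0;0 0 0 0 0.0;0 0 0 0 0.0", force=60)

```text
time_s: 9.15
position: [0.6145, 0.0575, 0.102]
tool_rot: [[0.621, 0.784, -0.001], [0.784, -0.621, 0.002], [0.001, -0.002, -1.0]]
ft_force: [-6.6, 5.6, 3.4]
grip_width: 0.0096
gripper_force: 58.6
```

```bash
python3 -c "
from h import *
o=probe_bus.observe();u=np.array([-.784,.621]);p=np.array(o['position']);r=(p[:2]-[.5288,.1239])@u
print(r,p[2])
b0=np.arctan2(6,175)
A=np.linspace(0,1.047,15);R=.1751;X=-R*np.cos(A+b0);Z=R*np.sin(A+b0)
print(np.c_[-np.diff(X),-np.diff(Z)].round(4).tolist())"
```

```text
-0.10840315712800647 0.10196708864447306
[[-0.0009, -0.0131], [-0.0019, -0.013], [-0.0029, -0.0128], [-0.0038, -0.0125], [-0.0047, -0.0122], [-0.0056, -0.0118], [-0.0065, -0.0114], [-0.0073, -0.0108], [-0.0081, -0.0103], [-0.0089, -0.0096], [-0.0096, -0.0089], [-0.0102, -0.0082], [-0.0108, -0.0074], [-0.0113, -0.0066]]
```

Scaled: -0.0131 m is -0.262, -0.013 m is -0.26.

nudge_tcp(increments="0 -0.018 -0.262 0 0;0 -0.038 -0.26 0 0;0 -0.058 -0.256 0 0;0 -0.076 -0.25 0 0;0 -0.094 -0.244 0 0;0 -0.112 -0.236 0 0;0 -0.13 -0.228 0 0;0 0 0 0 0")

```text
time_s: 9.95
position: [0.5946, 0.073, 0.1895]
tool_rot: [[0.621, 0.784, 0.002], [0.784, -0.621, 0.0], [0.001, 0.001, -1.0]]
ft_force: [0.1, 3.6, -3.1]
grip_width: 0.0099
gripper_force: 58.8
```

```bash
python3 -c "
from h import *
o=probe_bus.observe();u=np.array([-.784,.621]);p=np.array(o['position']);r=(p[:2]-[.5288,.1239])@u-.065
print(r,p[2],np.arctan2(p[2]+.008-.1,-r)-.034,np.hypot(r,p[2]-.092))"
```

```text
-0.1482165791100933 0.1894536229759015 0.5476353300041156 0.1773847878320678
```

nudge_tcp(increments="0 -0.146 -0.216 0 0;0 -0.162 -0.206 0 0;0 -0.178 -0.192 0 0;0 -0.192 -0.178 0 0;0 -0.204 -0.164 0 0;0 -0.216 -0.148 0 0;0 -0.226 -0.132 0 0;0 0 0 0 0;0 0 0 0 0;0 0 0 0 0")

```text
time_s: 10.95
position: [0.5457, 0.1117, 0.2528]
tool_rot: [[0.622, 0.783, 0.011], [0.783, -0.622, -0.004], [0.004, 0.011, -1.0]]
ft_force: [7.4, -5.5, 9.6]
grip_width: 0.0097
gripper_force: 59.8
```

```bash
python3 -c "
from h import *
o=probe_bus.observe();u=np.array([-.784,.621]);p=np.array(o['position']);r=(p[:2]-[.5288,.1239])@u-.065
print(r,p[2],np.arctan2(p[2]+.008-.1,-r)-.034,np.hypot(r,p[2]-.092))
d=snap('side','pics/s7.png')
c=cv2.imread('pics/s7.png')[180:330,200:360]; cv2.imwrite('pics/s7c.png',cv2.resize(c,None,fx=4,fy=4,interpolation=cv2.INTER_CUBIC))
u=np.array([-.784,.621]);v=np.array([-.621,-.784])
for a in(.9,.97,1.047,1.12):
  b=a+.034; L=[]
  for (l,h,y) in((.175,.006,-.053),(.135,.005,-.09),(.135,.005,.09)):
    x=.065-l*np.cos(a)+h*np.sin(a); z=.1+l*np.sin(a)+h*np.cos(a)
    q=np.array([.5288,.1239])+u*x+v*y; L.append(((proj(d,[*q,z])-[199.6,179.6])*4).round(0).tolist())
  print(a,L)"
```

```text
-0.0858145127157756 0.2528482663065537 1.0466997534134848 0.1823082427277221
0.9 [[224.0, 128.0], [176.0, 202.0], [465.0, 157.0]]
0.97 [[228.0, 123.0], [178.0, 199.0], [469.0, 154.0]]
1.047 [[232.0, 120.0], [181.0, 197.0], [474.0, 152.0]]
1.12 [[236.0, 119.0], [184.0, 197.0], [479.0, 152.0]]
```

View pics/s7c.png

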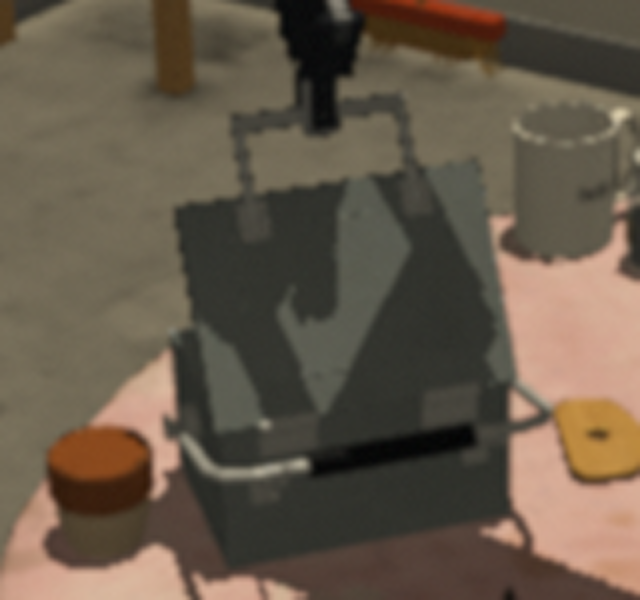

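Side view: the lid stands open with its bar corner at (235,115), the handle is in the catch, and the bystanders are in place. The side view barely changes with lid angle, so I'll check it from the top.

```bash
python3 - <<'E'
from h import *
d=snap('top','pics/t8.png')
c=cv2.imread('pics/t8.png')[170:320,190:350]; cv2.imwrite('pics/t8c.png',cv2.resize(c,None,fx=4,fy=4,interpolation=cv2.INTER_CUBIC))
u=np.array([-.784,.621]);v=np.array([-.621,-.784])
for a in(.9,.97,1.047,1.12):
  L=[]
  for (l,h,y) in((.175,.006,-.053),(.175,.006,.053),(.135,.005,-.09),(.135,.005,.09)):
    x=.065-l*np.cos(a)+h*np.sin(a); z=.1+l*np.sin(a)+h*np.cos(a)
    q=np.array([.5288,.1239])+u*x+v*y; L.append(((proj(d,[*q,z])-[189.6,169.6])*4).round(0).tolist())
  print(a,L)
o=probe_bus.observe();print(o["time_s"],np.abs(o["qvel"]).max(),o["ft_force"],o["position"])
E
```

```text
0.9 [[216.0, 141.0], [390.0, 280.0], [137.0, 144.0], [422.0, 374.0]]
0.97 [[200.0, 155.0], [375.0, 296.0], [124.0, 154.0], [411.0, 386.0]]
1.047 [[181.0, 172.0], [358.0, 314.0], [110.0, 167.0], [399.0, 400.0]]
1.12 [[163.0, 189.0], [341.0, 332.0], [96.0, 180.0], [386.0, 414.0]]
11.05 0.1490610385894439 [ 7.80168947 -5.94633604 10.90183325] [0.54580724 0.11168075 0.25282109]
```

View pics/t8c.png

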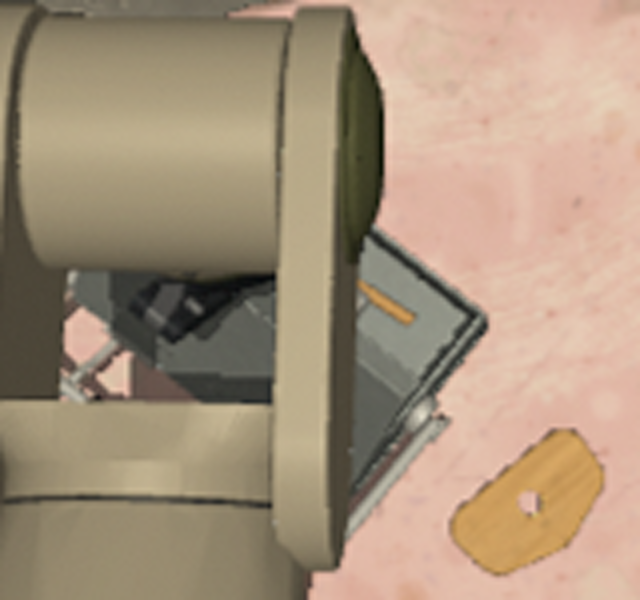

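The arm hides most of the lid from the top. The visible part near (400,400) agrees with about 60°, and the kinematics give 1.02-1.05 rad under each assumption I tried for where the bar sits in the pads. The hold is steady, so I'll hand in after a short rest.

nudge_tcp(increments="0 0 0 0 0;0 0 0 0 0;0 0 0 0 0;0 0 0 0 0;0 0 0 0 0")

```text
time_s: 11.55
position: [0.5458, 0.1117, 0.2528]
tool_rot: [[0.623, 0.783, 0.011], [0.783, -0.623, -0.004], [0.004, 0.011, -1.0]]
ft_force: [7.8, -4.8, 9.9]
grip_width: 0.0096
gripper_force: 59.8
```

```bash
python3 -c "
from rig import env, cam, probe_bus, close_job
print(close_job())"
```

```text
the job is handed in; nothing more can be done
None
```

I handed the job in at 11.55 s with the handle home in its catch and the gripper holding the lid steady at about 60° (1.02–1.05 rad from arm position; the top view was mostly blocked); no verdict came back.

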